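# Take the flat battery out of the bench dust extractor and put it on charge

## Task

The dust extractor's battery is flat: slide the thumb latch back so that the spring cover flies open, press on top of the battery pack and drag it forward on its sled, out from under the terminal hood, then lift it out and lower it into the charger's slot, its contact end to the charger's contact block, sitting fully down. The charger's cheeks leave only the pack's two ends to hold it by, so set the pack down flat on the cutting mat on the way and change your grip. Do not drop the pack, do not disturb the other things on the bench, and leave the cover open for the fresh pack.

Things in the scene. Friction and masses are not known exactly. Their poses are not given: they have to be found in the camera images.
- extractor: Fixed dust extractor: grey box 300 x 230 mm, a dark motor drum (to 158 mm high) across its rear top, a hose. Origin: on the bench, mid-length. +x to its rear (drum), -x to its front (knob, robot's side), +y to the cover's hinge side, -y to the latch side. Spans x -150..150, y -120..110 mm; flat deck 120 mm above the bench. The battery bay is sunk into the deck.
- bay_floor (a point): Middle of the bay's floor, at extractor (-69, 0, 69) mm, axes as the extractor's; 51 mm below the deck. In extractor mm: a narrow guide x -75..-13, y -26..26, holds the home pack, no finger fits beside it; the wide part x -125..-75, y -56..56 has finger room on both sides of a pack dragged forward. The front wall at x -125 stops the pack.
- sled (a joint): Travel of the aluminium battery sled, a flat plate 64 x 50 mm, top at extractor z 74 mm, on which the pack rides: 0 = home under the hood, 0.047 m = fully forward (extractor's -x), where the pack's front meets the bay's front wall and its front 50 mm stand in the wide part. It slides easily (under 1 N) and stays where left; the pack stays on it by friction alone.
- hood (a point): Centre of the fixed dark terminal hood over the rear end of the bay: 14 (x) x 52 (y) x 4.5 mm, x -27..-13, z 114.5..119 mm in the extractor's frame. It covers the last 13 mm of the home pack, which cannot be lifted before it is dragged forward by at least 14 mm.
- latch_ridge (a point): Centre of the latch's thumb ridge, on the deck beside the cover's free edge: black, upright, 10 mm thick (extractor's x), 18 mm wide (y), its top 21 mm above the deck, on a sliding plate 34 x 18 x 3 mm. Axes as the extractor's. The deck is free for 25 mm before, behind and outside it; a steel nose reaches from it to +y over a lug on the cover's edge.
- latch (a joint): Slide of the thumb latch along the extractor's +x (to the rear), m: 0 = latched, 0.014 = end stop. A spring of 2 to 4 N brings it back when let go. The cover is freed at about 0.008; it catches again only if it is pushed fully shut.
- cover (a joint): Opening of the bay's cover, rad: 0 = shut, flat on the deck. Once the latch is slid a spring throws it up to 2.0 (past upright, leaning to +y), in about a second, and holds it there. Dark ribbed plate 130 (extractor's x) x 128 x 5 mm, hinged on its +y edge along x at extractor y 64, z 123 mm.
- cover_edge (a point): Middle of the cover's free edge, 128 mm from the hinge; shut, it is at extractor (-69, -64, 123) mm.
- pack_mid (a point): Centre, half-way up, of the loose battery pack: dark and grey block 64 long (its x) x 48 wide (y) x 38 mm high (z), 0.2 to 0.38 kg, a ridged rubber pad on top (52 x 38 mm). Starts home under the shut cover, centre at about extractor (-46, 0, 93) mm, top 8 mm below the deck, contact end (+x) to the rear. It is loose on the sled.
- pack_contacts (a point): Middle of the pack's contact end face (three dark slots), 32 mm along the pack's +x from its centre.
- charger: Fixed charger; origin on the bench under the middle of its slot, which runs along x. Seat 12 mm above the bench. Cheeks with inner faces at y -26.5 and 26.5 mm, 72 mm long, tops at z 53, 3 mm above a seated pack's top. Grey electronics housing on the -y side, y -40..-96, 53 mm high.
- charger_seat (a point): Middle of the charger's seat (z 12 mm), axes as the charger's. Low stops end the slot at x -35.5 (6 mm high above the seat) and x +35.5 mm (the contact block with three brass contacts, 9 mm high). Above the stops the slot's ends are open for fingers. A seated pack's centre is 19 mm above this point, its contact end to +x.
- mat: Dark green-grey cutting mat 170 (x) x 140 (y) x 3 mm, fixed flat on the bench and clear. Origin: centre of its underside.
- boot_mid (a point): Middle of a black lace-up boot, 290 mm long, 130 mm high, standing on the bench behind the charger and mat: leave alone.
- tin: Shoe-polish tin, 89 mm across, 26 mm high; origin under its centre: leave alone.
- dye: Amber dye jar, 48 mm across, 105 mm high, standing before the extractor; origin under its centre: leave alone.
- brush: Shoe brush, 150 x 52 x 45 mm, bristles down; origin under its centre: leave alone.
- hammer: Hammer, 240 mm long, lying; origin under its middle: leave alone.
- awl: Awl with a dark wooden handle, 140 mm long, lying; origin under its middle: leave alone.
- spool: Thread spool, 44 mm across, 56 mm high, upright; origin under its centre: leave alone.

How it is judged:
On the way, in this order (a step that is already met when the one before it is completed fails the run):
1. the latch has been slid back and the cover has sprung open (value of joint cover above 1.3 rad), for 0.1 s.
2. the pack has been dragged forward, clear of the terminal hood (at least 14 mm from home), still lying in the bay (x of pack_mid in the frame of extractor below -0.06 m and z of pack_mid in the frame of extractor between 0.085 and 0.1 m and y of pack_mid in the frame of extractor between -0.03 and 0.03 m), for 0.1 s.
3. the pack has been set down flat on the cutting mat and let go (z of pack_mid in the frame of mat between 0.017 and 0.027 m and x of pack_mid in the frame of mat between -0.09 and 0.09 m and y of pack_mid in the frame of mat between -0.075 and 0.075 m and angle between pack_mid's own z axis and vertical below 0.1 rad and contact force between the fingers and pack below 0.05 N and linear speed of pack below 0.02 m/s), for 0.1 s.
At the end, for the whole second after the job is handed in: The pack lies at rest and released, flat (within 0.08 rad) and fully down on the charger's seat (centre within 5 mm of seated height), within 6 mm lengthwise and 5 mm across of the slot's middle, its contact end to the charger's contact block, and the extractor's cover stands open (over 1.3 rad) (x of pack_mid in the frame of charger between -0.006 and 0.006 m and y of pack_mid in the frame of charger between -0.005 and 0.005 m and z of pack_mid in the frame of charger between 0.026 and 0.036 m and x of pack_contacts in the frame of charger above 0.02 m and angle between pack_mid's own z axis and vertical below 0.08 rad and linear speed of pack below 0.02 m/s and value of joint cover above 1.3 rad); the robot touches nothing.
It fails at once if the pack is dropped (it moves faster than 0.4 m/s with no finger on it: a fall of over 8 mm) (linear speed of pack above 0.4 m/s and contact force between the fingers and pack below 0.05 N).
It fails at once if the boot, tin, dye jar, brush, hammer, awl or spool is disturbed (moved by more than 25 mm) (distance of any of boot_mid, tin, dye, brush, hammer, awl, spool from where it was at the start of the episode above 0.025 m).
It also fails if it takes over 67 s, if anything falls off the work surface, if the arm or the gripper's body presses on something with over 40 N, if the wrist force passes 120 N, or if a joint passes its speed limit or range.

## Robot

A 6-joint arm with a two-finger parallel gripper is mounted at the origin on the work surface. World frame = base frame: x ahead of the robot, y to its left, z up, the work surface at z = 0. Lengths are in m, angles in rad, forces in N, time in s.
With the tool pointing down it reaches from about 0.2 to 0.875 m from the base axis. Payload 3.4 kg.
Tool frame: the origin (TCP) lies between the finger pads; the fingertips stand 17 mm ahead of it and the grasp point (between the pads) lies 2 mm behind it (robot.finger_overhang is the z of the fingertips in the tool frame, in m); z points along the fingers, y is the line along which they close (so a half turn about z gives the same grasp; the last joint's range is limited). The gripper opens to 94 mm and grips with 3 to 60 N. Pads are 16 mm wide; open, the fingers measure 119 mm over their backs; the gripper's body (75 mm by 177 mm) begins 78 mm behind the grasp point.
Start: joints at [-1.227, 0.276, 1.505, -0, 1.361, -0.121], TCP at [0.258, -0.514, 0.222] pointing down, gripper open.
Joint ranges: [-2.89, 2.89], [-0.75, 2.08], [0.22, 2.7], [-1.18, 4.32], [0.11, 2.71], [-2.7, 2.7]. Speed limits (rad/s): [2.57, 2.57, 3.14, 3.14, 3.14, 3.14].

## Interface

Orientations are given as a unit quaternion [w, x, y, z].
In Python, from cell import robot gives the robot as it stands. The module is installed in compiled form; this text tells all that it offers.
- The arm moves only by the tool move_arm, never from a script. Its arguments are lists of equal length, an entry for each row: "dr": the turn, a rotation vector about the tool's x, y, z in degrees, a list of three; "delta_pos": the shift along the tool's x, y, z in mm, a list of three; "gripper": the opening, from -1 (shut) to 1 (fully open). A call has 1 to 10 rows; each row is the pose to reach, as a shift and turn from the pose commanded when the call began, along the tool's axes at that moment; what a row does not reach only later rows make up. A row lasts 1/12 s, in which the tool goes at most 41.7 mm and 7.16 degrees, less where a joint would pass 70% of its speed; a pose out of reach is approached as far as the arm can. A call with a gripper value outside its range is refused whole. The fingers move at their own pace and stop on an object; "force" is the grip in N (left out, the last holds). Time passes only in rows, so rows that repeat a pose let the fingers close. It gives the time, the measured TCP pose, the force, the opening and the grip force at its end, in the units of the state.
- robot.read_state(): the state, without advancing time (a new reading comes with each control period).
- robot.grab_frame(name): name is "scene" or "side" or "wrist"; returns a dict with "pixels" (420x560x3 uint8, blue, green, red), "fx", "fy", "cx", "cy" (pixels), "k1" (the pictures are not rectified: a ray, as slopes to the right and down, at radius r is drawn at 1 + k1 r^2 times it, then the intrinsics apply), "R" (3x3) and "t" (3): a world point X has camera coordinates R X + t. Camera axes: x right, y down, z forward; pixel columns grow to the right and rows downward; lengths in m; the calibration is good to about 2 mm. A picture is of the moment at which its call begins. There is no depth.
- robot.close_job(): hands the job in; it is judged then, once.
Trained networks look in a picture, given as the dict that the camera call returned (one of the last four; its "shot" number tells which), for a name from the list of things; names that differ only in an ending like _2 or _b are one class to them, and where a whole thing is asked for, a point or a joint stands for the part that bears it (a point fixed in the world has none). Each returns a list of dicts, best first, with "confidence" (0 to 1); they miss things now and then, are a little off and sometimes report something else, mostly with a low value. They report only what shows in the picture. A call takes as long as a camera call.
- robot.find_in(picture, name): "uv" ([column, row] in pixels, amid what is visible of it).
- robot.silhouettes(picture, name): "mask" (420x560 bool, what is visible of it) and "uv" ([column, row] in pixels, amid what is visible of it).
- robot.pinpoint(picture, name): "uv" ([column, row] in pixels: a listed point, or the origin of a listed thing).
The state is a dict: "time_s": time; "q": joint angles; "qd": joint speeds; "effort": joint torques, N m; "tool_pos": TCP position; "tool_rot": TCP orientation; "wrist_force": force on the tool from outside, world axes, zero at the start; "torque": the same for the moment, N m; "finger_gap": finger opening in m; "finger_force": force on a finger pad.
Only numpy, scipy, OpenCV 4.12 (cv2) and the standard library are available. Lean on these libraries where they do the work, as an engineer would, in place of code of your own. Each camera call takes 0.05 s, during which the arm holds its last target. There are 200 camera calls.

## Working session

There is one attempt and no reset: what is moved stays moved. The work goes in short steps, Python scripts to look and compute and a tool call to move; the robot and the scene stay as the last step left them, time stands still between calls to the robot, and variables do not carry over. Pictures are saved under pics/ and viewed, at most 10 in all, crops included, and the job is handed in when it is done.

Besides the shell and the picture viewer there is one more tool, called as name(argument=value, ...), one argument or row to a line, values as JSON. move_arm: Moves the arm, as the interface text tells. Its arguments: {"type":"object","properties":{"dr":{"type":"array"},"delta_pos":{"type":"array"},"gripper":{"type":"array"},"force":{"type":"number"}},"required":["dr","delta_pos","gripper"]}

```bash
mkdir -p pics; cat > h.py <<'E'
import numpy as np, cv2
from cell import robot
from scipy.spatial.transform import Rotation as Ro
def ray(p,uv):
    x=np.array([(uv[0]-p['cx'])/p['fx'],(uv[1]-p['cy'])/p['fy']]);s=x.copy()
    for _ in range(20): s=x/(1+p['k1']*(s@s))
    R=np.array(p['R']);d=R.T@np.array([s[0],s[1],1]);return -R.T@np.array(p['t']),d/np.linalg.norm(d)
def atz(p,uv,z):
    o,d=ray(p,uv);return o+d*(z-o[2])/d[2]
def tri(L):
    A=np.zeros((3,3));b=np.zeros(3)
    for p,uv in L:
        o,d=ray(p,uv);M=np.eye(3)-np.outer(d,d);A+=M;b+=M@o
    return np.linalg.solve(A,b)
def proj(p,X):
    c=np.array(p['R'])@np.array(X)+np.array(p['t']);s=c[:2]/c[2];s=s*(1+p['k1']*(s@s))
    return np.array([s[0]*p['fx']+p['cx'],s[1]*p['fy']+p['cy']])
def pp(p,n,k=1):
    return [(np.round(r['uv'],1),round(r['confidence'],2)) for r in robot.pinpoint(p,n)[:k]]
def R_tool(): 
    s=robot.read_state();w,x,y,z=s['tool_rot'];return Ro.from_quat([x,y,z,w]).as_matrix(),np.array(s['tool_pos'])
def delta(target):
    R,t=R_tool();return np.round(R.T@(np.array(target)-t)*1000,1)
def save(p,n): cv2.imwrite(f'pics/{n}.png',p['pixels'])
E
python3 - <<'E'
from h import *
S={n:robot.grab_frame(n) for n in('scene','side','wrist')}
for n in S: print(n, np.round(-np.array(S[n]['R']).T@np.array(S[n]['t']),3))
for n in ('extractor','bay_floor','hood','latch_ridge','cover_edge','charger','charger_seat','mat','boot_mid','tin','dye','brush','hammer','awl','spool'):
    r={c:pp(S[c],n) for c in ('scene','side','wrist')}
    L=[(S[c],r[c][0][0]) for c in ('scene','side') if r[c]]
    print(n,r,np.round(tri(L),3) if len(L)>1 else '', [np.round(atz(p,u,0),3) for p,u in L])
im=np.hstack([cv2.resize(S[c]['pixels'],(400,300)) for c in('scene','side')])
cv2.imwrite('pics/a.png',np.vstack([im,np.hstack([cv2.resize(S['wrist']['pixels'],(400,300)),np.zeros((300,400,3),np.uint8)])]))
R,t=R_tool();print(R,t,robot.finger_overhang)
E
```

```text
scene [ 1.048 -0.706  0.827]
side [-0.072  0.865  0.779]
wrist [ 0.318 -0.483  0.384]
extractor {'scene': [(array([377.3, 212.8]), 0.74)], 'side': [(array([182.4, 262.5]), 0.7)], 'wrist': []} [0.692 0.247 0.001] [array([0.69 , 0.247, 0.   ]), array([0.696, 0.247, 0.   ])]
bay_floor {'scene': [], 'side': [], 'wrist': []}  []
hood {'scene': [(array([380.8, 176. ]), 0.78)], 'side': [(array([184.8, 230.7]), 0.91)], 'wrist': []} [0.682 0.238 0.115] [array([0.627, 0.397, 0.   ]), array([0.804, 0.128, 0.   ])]
latch_ridge {'scene': [(array([340.8, 183.4]), 0.57)], 'side': [(array([246.6, 177. ]), 0.73)], 'wrist': []} [0.651 0.034 0.2  ] [array([0.553, 0.302, 0.   ]), array([ 0.859, -0.266,  0.   ])]
cover_edge {'scene': [(array([347.2, 178.8]), 0.67)], 'side': [(array([217.1, 213.7]), 0.69)], 'wrist': []} [0.636 0.152 0.139] [array([0.557, 0.331, 0.   ]), array([ 0.782, -0.004,  0.   ])]
charger {'scene': [(array([163.7, 337.4]), 0.93)], 'side': [], 'wrist': []}  [array([ 0.52 , -0.341,  0.   ])]
charger_seat {'scene': [(array([162.3, 334.8]), 0.62)], 'side': [(array([331.6, 190.9]), 0.65)]
[... 1168 characters left out ...]
6)], 'wrist': []} [ 0.364  0.359 -0.007] [array([0.367, 0.348, 0.   ]), array([0.362, 0.364, 0.   ])]
awl {'scene': [(array([257.7, 175.5]), 0.59)], 'side': [(array([293.6, 296.2]), 0.74)], 'wrist': [(array([77. , 42.9]), 0.71)]} [0.352 0.193 0.007] [array([0.347, 0.201, 0.   ]), array([0.355, 0.186, 0.   ])]
spool {'scene': [(array([264. , 324.3]), 0.9)], 'side': [(array([280.5, 198.7]), 0.45)], 'wrist': []} [ 0.659 -0.201 -0.001] [array([ 0.662, -0.2  ,  0.   ]), array([ 0.656, -0.202,  0.   ])]
[[ 8.93920946e-01  4.48224656e-01  2.46507950e-05]
 [ 4.48224657e-01 -8.93920943e-01 -6.69869856e-05]
 [-7.98935667e-06  7.09301636e-05 -9.99999997e-01]] [ 0.25774543 -0.51403724  0.22248153] 0.017
```

View pics/a.png

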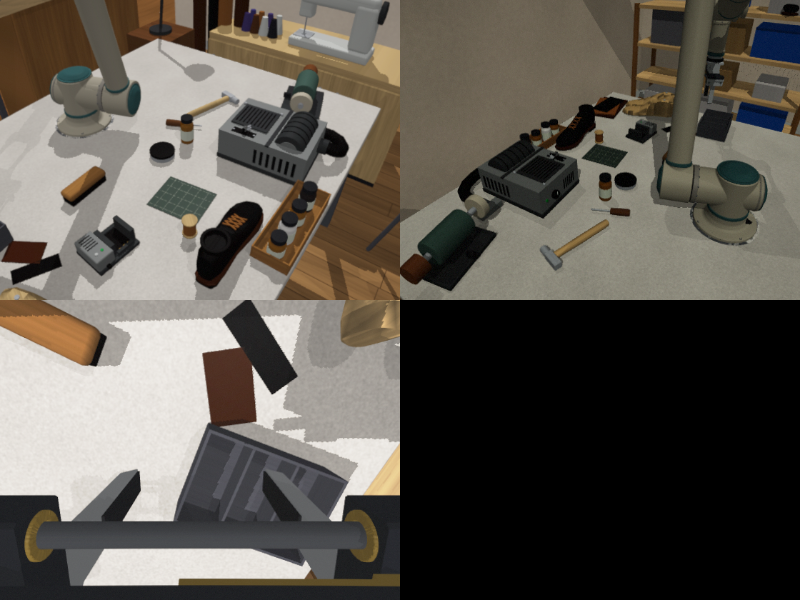

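The scene view shows the extractor at about (377,213), its front towards the robot, the latch near (341,183), the charger near (163,336) and the mat near (258,279). The side view's latch fix is really the boot. I'll move the wrist camera over the extractor.

move_arm(
  dr=[
    [0, 0, -35],
    [0, 0, -69],
    [0, 0, -69],
    [0, 0, -69],
    [0, 0, -69],
    [0, 0, -69],
    [0, 0, -69],
    [0, 0, -69],
    [0, 0, -69],
    [0, 0, -69],
  ],
  delta_pos=[
    [30, -20, -30],
    [300, -200, -118],
    [300, -200, -118],
    [300, -200, -118],
    [300, -200, -118],
    [300, -200, -118],
    [300, -200, -118],
    [300, -200, -118],
    [300, -200, -118],
    [300, -200, -118],
  ],
  gripper=[0, -0.3, -0.3, -0.3, -0.3, -0.3, -0.3, -0.3, -0.3, -0.3],
)

```text
time_s: 3.23
tool_pos: [0.439, -0.1959, 0.3428]
tool_rot: [0.002, 0.667, 0.745, 0.002]
wrist_force: [1.1, -0.3, 0.7]
finger_gap: 0.0332
finger_force: 0.0
```

```bash
python3 - <<'E'
from h import *
R,t=R_tool();print(R.round(3),t,delta([.62,.11,.34]),robot.read_state()['finger_gap'])
p=robot.grab_frame('wrist');save(p,'w1')
for n in('mat','charger','charger_seat','spool','tin'):
    for u,c in pp(p,n): print(n,u,c,atz(p,u,.012 if 'seat' in n else 0).round(4))
print(np.array(p['R']).round(3))
E
```

```text
[[-0.109  0.994  0.005]
 [ 0.994  0.109  0.001]
 [ 0.001  0.005 -1.   ]] [ 0.43903604 -0.19594954  0.34277812] [284.4 213.3   4.1] 0.03318038917646781
mat [383.  125.2] 0.89 [ 0.576  -0.1107  0.    ]
charger [321.8 272.4] 0.65 [ 0.5201 -0.3419  0.    ]
spool [433.3 191.3] 0.8 [ 0.6667 -0.1964  0.    ]
tin [258.5  11.3] 0.62 [0.3874 0.0147 0.    ]
[[ 0.994  0.108  0.005]
 [ 0.104 -0.967  0.232]
 [ 0.03  -0.23  -0.973]]
```

move_arm(
  dr=[
    [0, 0, 0],
    [0, 0, 0],
    [0, 0, 0],
    [0, 0, 0],
    [0, 0, 0],
    [0, 0, 0],
    [0, 0, 0],
    [0, 0, 0],
    [0, 0, 0],
    [0, 0, 0],
  ],
  delta_pos=[
    [284, 213, 4],
    [284, 213, 4],
    [284, 213, 4],
    [284, 213, 4],
    [284, 213, 4],
    [284, 213, 4],
    [284, 213, 4],
    [284, 213, 4],
    [284, 213, 4],
    [284, 213, 4],
  ],
  gripper=[-0.4, -0.4, -0.4, -0.4, -0.4, -0.4, -0.4, -0.4, -0.4, -0.4],
)

```text
time_s: 4.37
tool_pos: [0.6225, 0.1051, 0.3341]
tool_rot: [-0.001, 0.671, 0.741, 0.0]
wrist_force: [-0.3, -1.2, 0.3]
finger_gap: 0.0282
finger_force: 0.0
```

```bash
python3 - <<'E'
from h import *
p=robot.grab_frame('wrist');save(p,'w2')
for n,z in(('latch_ridge',.13),('cover_edge',.123),('extractor',0),('hood',.117)):
    for u,c in pp(p,n,2): print(n,u,c,atz(p,u,z).round(4))
R,t=R_tool();print(R.round(3),t,robot.read_state()['finger_gap'])
E
```

```text
latch_ridge [291.6 148.1] 0.79 [0.628  0.1523 0.13  ]
cover_edge [294.  116.1] 0.62 [0.6273 0.1848 0.123 ]
extractor [343.9  74.2] 0.78 [0.6919 0.2495 0.    ]
hood [345.6  54.4] 0.97 [0.6731 0.2501 0.117 ]
[[-0.095  0.995 -0.   ]
 [ 0.995  0.095 -0.001]
 [-0.001 -0.001 -1.   ]] [0.61991829 0.10070365 0.33650722] 0.028031146856361846
```

View pics/w2.png

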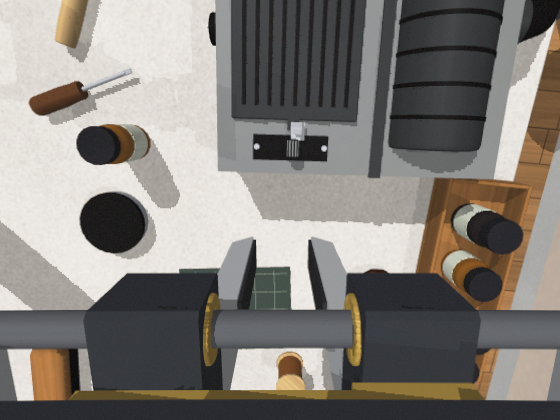

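The picture shows the ridge at (292,149), the shut cover's free edge from (232,118) to (357,122), and the deck's latch-side edge from (220,170) to (492,178). Those edges give me the yaw.

```bash
cat >> h.py <<'E'
E
python3 - <<'E'
from h import *
im=cv2.imread('pics/w2.png')
p=robot.grab_frame('wrist')
g=lambda u,z:atz(p,u,z)
for a,b,z in(((232,118),(357,122),.123),((220,170),(492,178),.12),((218,168),(218,20),.12),((253,160),(327,161),.123),((370,175),(385,5),.12)):
    A,B=g(a,z),g(b,z);d=B-A;print(A.round(4),B.round(4),np.degrees(np.arctan2(d[1],d[0])).round(2),np.linalg.norm(d).round(4))
u=(292,149);print(g(u,.141).round(4),g(u,.13).round(4))
E
```

```text
[0.5609 0.1718 0.123 ] [0.6918 0.1801 0.123 ] 3.63 0.1312
[0.5507 0.1158 0.12  ] [0.8478 0.135  0.12  ] 3.69 0.2978
[0.5484 0.1177 0.12  ] [0.5411 0.264  0.12  ] 92.87 0.1464
[0.586  0.1303 0.123 ] [0.6655 0.1368 0.123 ] 4.64 0.0798
[0.7148 0.1258 0.12  ] [0.7034 0.2925 0.12  ] 93.91 0.1671
[0.6261 0.147  0.141 ] [0.6264 0.1463 0.13  ]
```

move_arm(
  dr=[
    [0, 0, 1.8],
    [0, 0, 1.8],
    [0, 0, 1.8],
    [0, 0, 1.8],
    [0, 0, 1.8],
    [0, 0, 1.8],
    [0, 0, 1.8],
    [0, 0, 1.8],
    [0, 0, 1.8],
    [0, 0, 1.8],
  ],
  delta_pos=[
    [22, 6, 20],
    [44.5, 11.5, 50],
    [44.5, 11.5, 90],
    [44.5, 11.5, 120],
    [44.5, 11.5, 145],
    [44.5, 11.5, 165],
    [44.5, 11.5, 165],
    [44.5, 11.5, 165],
    [44.5, 11.5, 165],
    [44.5, 11.5, 165],
  ],
  gripper=[-0.4, -0.4, -0.4, -0.4, -0.4, -0.4, -0.4, -0.4, -0.4, -0.4],
)

```text
time_s: 5.5
tool_pos: [0.6288, 0.1478, 0.1738]
tool_rot: [0.001, 0.683, 0.73, 0.002]
wrist_force: [-0.2, -0.5, 0.7]
finger_gap: 0.0285
finger_force: 0.0
```

```bash
python3 - <<'E'
from h import *
p=robot.grab_frame('wrist');save(p,'w3')
R,t=R_tool();print(R.round(3),t,delta([.6271,.1463,.145]),robot.read_state()['finger_gap'])
for u,c in pp(p,'latch_ridge',2): print(u,c,atz(p,u,.13).round(4))
E
```

```text
[[-0.066  0.998  0.004]
 [ 0.998  0.066  0.   ]
 [ 0.     0.004 -1.   ]] [0.62866356 0.14792761 0.17371699] [-1.5 -1.8 28.7] 0.0281942766254404
[277.7 232.4] 0.82 [0.6263 0.1514 0.13  ]
```

View pics/w3.png

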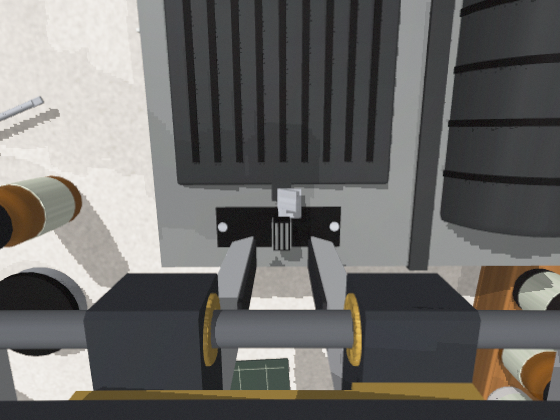

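The fingers straddle the ridge at (281,233), so I go down and push to the rear.

move_arm(
  dr=[
    [0, 0, 0],
    [0, 0, 0],
    [0, 0, 0],
    [0, 0, 0],
    [0, 0, 0],
    [0, 0, 0],
    [0, 0, 0],
    [0, 0, 0],
    [0, 0, 0],
    [0, 0, 0],
  ],
  delta_pos=[
    [0, -2, 15],
    [0, -2, 28],
    [0, -2, 28],
    [0, 1, 28],
    [0, 4, 28],
    [0, 8, 28],
    [0, 12, 28],
    [0, 15, 28],
    [0, 18, 28],
    [0, 18, 28],
  ],
  gripper=[-0.4, -0.4, -0.4, -0.4, -0.4, -0.4, -0.4, -0.4, -0.4, -0.4],
)

```text
time_s: 6.43
tool_pos: [0.6458, 0.1494, 0.1436]
tool_rot: [0.0, 0.683, 0.73, 0.0]
wrist_force: [-1.1, -0.1, 1.4]
finger_gap: 0.0282
finger_force: 1.1
```

```bash
python3 - <<'E'
from h import *
p=robot.grab_frame('wrist');save(p,'w4')
R,t=R_tool();print(t,robot.read_state()['wrist_force'])
for n in('latch_ridge','cover_edge'):
  for u,c in pp(p,n,1): print(n,u,c,atz(p,u,.13).round(4))
E
```

```text
[0.64557997 0.14938092 0.14350976] [-3.11469211 -0.41839752  2.71976933]
latch_ridge [262.5 252.1] 0.63 [0.6355 0.1508 0.13  ]
cover_edge [250.3 194.6] 0.7 [0.6276 0.1817 0.13  ]
```

move_arm(
  dr=[
    [0, 0, 0],
    [0, 0, 0],
    [0, 0, 0],
    [0, 0, 0],
    [0, 0, 0],
    [0, 0, 0],
    [0, 0, 0],
    [0, 0, 0],
    [0, 0, 0],
    [0, 0, 0],
  ],
  delta_pos=[
    [0, 2, 0],
    [0, 4, 0],
    [0, 4, 0],
    [0, 4, 0],
    [0, 4, 0],
    [0, 4, 0],
    [0, 4, 0],
    [0, 4, 0],
    [0, 4, 0],
    [0, 4, 0],
  ],
  gripper=[-0.4, -0.4, -0.4, -0.4, -0.4, -0.4, -0.4, -0.4, -0.4, -0.4],
)

```text
time_s: 7.42
tool_pos: [0.6493, 0.1496, 0.1434]
tool_rot: [-0.0, 0.683, 0.73, -0.0]
wrist_force: [-3.9, -0.3, 3.4]
finger_gap: 0.0282
finger_force: 1.8
```

```bash
python3 - <<'E'
from h import *
p=robot.grab_frame('wrist');save(p,'w5')
R,t=R_tool();print(t,robot.read_state()['wrist_force'])
E
```

```text
[0.64936554 0.14962914 0.14342638] [-3.90079258  0.61002188  2.2833864 ]
```

View pics/w5.png

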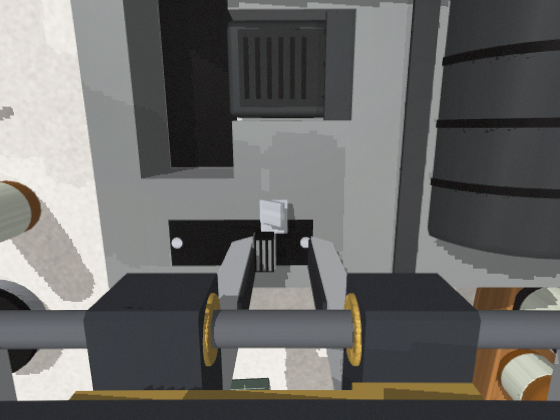

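The cover is open. The pack shows at cols 230–325, rows 20–118, with the hood at cols 325–353. I back off the latch and go over the pack.

move_arm(
  dr=[
    [0, 0, 0],
    [0, 0, 0],
    [0, 0, 0],
    [0, 0, 0],
    [0, 0, 0],
    [0, 0, 0],
    [0, 0, 0],
    [0, 0, 0],
    [0, 0, 0],
    [0, 0, 0],
  ],
  delta_pos=[
    [0, -10, 0],
    [0, -16, -5],
    [0, -16, -35],
    [10, -14, -50],
    [50, -8, -50],
    [92, -8, -50],
    [92, -8, -50],
    [92, -8, -50],
    [92, -8, -40],
    [92, -8, -40],
  ],
  gripper=[-0.4, -0.4, -0.4, -0.8, -1, -1, -1, -1, -1, -1],
)

```text
time_s: 8.3
tool_pos: [0.6345, 0.2395, 0.1815]
tool_rot: [-0.0, 0.683, 0.73, -0.001]
wrist_force: [-0.2, -0.3, -0.7]
finger_gap: 0.0004
finger_force: 0.0
```

```bash
python3 - <<'E'
from h import *
c,s=np.cos(np.radians(3.65)),np.sin(np.radians(3.65))
p=robot.grab_frame('scene');save(p,'s1');q=robot.grab_frame('side')
R,t=R_tool();st=robot.read_state();print(t,st['finger_gap'],R.round(3))
for n,z in(('pack_mid',.093),('hood',.117),('bay_floor',.069)):
  a=[]
  for k in(p,q):
    for u,cf in pp(k,n):
      X=atz(k,u,z);d=X[:2]-[.691,.2445];print(n,u,cf,X.round(4),'ext',(c*d[0]+s*d[1]).round(4),(-s*d[0]+c*d[1]).round(4))
print(delta([.6361,.241,.131]))
E
```

```text
[0.63501994 0.23931691 0.18247984] 0.00039544233284654967 [[-0.065  0.998 -0.001]
 [ 0.998  0.065 -0.001]
 [-0.001 -0.001 -1.   ]]
pack_mid [366.1 175.7] 0.72 [0.6437 0.2529 0.093 ] ext -0.0466 0.0113
pack_mid [161.5 218.7] 0.53 [0.8011 0.2098 0.093 ] ext 0.1077 -0.0416
hood [377.9 173.3] 0.7 [0.6756 0.247  0.117 ] ext -0.0152 0.0035
hood [185.4 228.4] 0.74 [0.6785 0.2301 0.117 ] ext -0.0134 -0.0136
bay_floor [356.2 182.4] 0.8 [0.6235 0.2441 0.069 ] ext -0.0674 0.0039
bay_floor [198.7 252.6] 0.64 [0.6207 0.2469 0.069 ] ext -0.07 0.0069
[ 0.5  0.5 52.7]
```

move_arm(
  dr=[
    [0, 0, 0],
    [0, 0, 0],
    [0, 0, 0],
    [0, 0, 0],
    [0, 0, 0],
    [0, 0, 0],
  ],
  delta_pos=[
    [1, 1, 25],
    [1, 1, 45],
    [1, 1, 51],
    [1, 1, 54],
    [1, 1, 55],
    [1, 1, 55],
  ],
  gripper=[-1, -1, -1, -1, -1, -1],
)

```text
time_s: 9.2
tool_pos: [0.6362, 0.2419, 0.1294]
tool_rot: [0.0, 0.683, 0.73, 0.0]
wrist_force: [0.0, -0.1, 0.1]
finger_gap: 0.0004
finger_force: 0.0
```

move_arm(
  dr=[
    [0, 0, 0],
    [0, 0, 0],
    [0, 0, 0],
  ],
  delta_pos=[
    [0, 0, 1],
    [0, 0, 2],
    [0, 0, 2],
  ],
  gripper=[-1, -1, -1],
)

```text
time_s: 9.45
tool_pos: [0.6367, 0.242, 0.1292]
tool_rot: [0.001, 0.683, 0.73, 0.001]
wrist_force: [-3.6, -0.0, 8.2]
finger_gap: 0.0004
finger_force: 4.6
```

Contact at 8 N. I drag it forward.

move_arm(
  dr=[
    [0, 0, 0],
    [0, 0, 0],
    [0, 0, 0],
    [0, 0, 0],
    [0, 0, 0],
    [0, 0, 0],
    [0, 0, 0],
    [0, 0, 0],
    [0, 0, 0],
    [0, 0, 0],
  ],
  delta_pos=[
    [0, -3, 0],
    [0, -8, 0],
    [0, -13, 0],
    [0, -18, 0],
    [0, -23, 0],
    [0, -28, 0],
    [0, -33, 0],
    [0, -38, 0],
    [0, -43, 0],
    [0, -45, 0],
  ],
  gripper=[-1, -1, -1, -1, -1, -1, -1, -1, -1, -1],
)

```text
time_s: 10.28
tool_pos: [0.5933, 0.239, 0.1292]
tool_rot: [0.002, 0.683, 0.73, 0.002]
wrist_force: [1.2, -1.9, 5.7]
finger_gap: 0.0007
finger_force: 3.2
```

move_arm(
  dr=[
    [0, 0, 0],
    [0, 0, 0],
    [0, 0, 0],
    [0, 0, 0],
    [0, 0, 0],
    [0, 0, 0],
  ],
  delta_pos=[
    [0, 0, 0],
    [0, 0, 0],
    [0, 0, -5],
    [0, 0, -40],
    [-30, 0, -75],
    [-50, 0, -80],
  ],
  gripper=[-1, -1, -1, -1, -1, -1],
)

```text
time_s: 10.78
tool_pos: [0.5975, 0.1898, 0.2119]
tool_rot: [0.003, 0.682, 0.731, 0.004]
wrist_force: [1.4, -0.1, -0.8]
finger_gap: 0.0006
finger_force: 0.0
```

```bash
python3 - <<'E'
from h import *
p=robot.grab_frame('wrist');save(p,'w6')
R,t=R_tool();print(t)
np.save('w6.npy',{k:p[k] for k in p if k!='pixels'},allow_pickle=True)
for n,z in(('pack_mid',.112),('pack_mid',.093),('hood',.117)):
    for u,cf in pp(p,n): print(n,u,cf,atz(p,u,z).round(4))
E
```

```text
[0.59800056 0.18484776 0.21206749]
pack_mid [293.4 146. ] 0.87 [0.6036 0.2441 0.112 ]
pack_mid [293.4 146. ] 0.87 [0.6045 0.2432 0.093 ]
hood [390.  145.1] 0.69 [0.6739 0.2497 0.117 ]
```

View pics/w6.png

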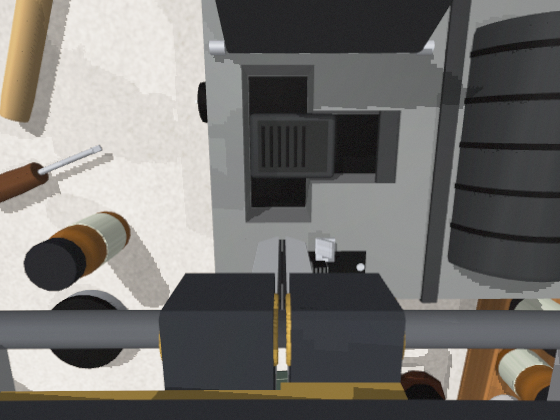

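The pack is fully forward at cols 251–334, rows 115–178, with finger room on both sides. Next I check the camera against the fingertip and look at the charger.

```bash
python3 - <<'E'
from h import *
p=np.load('w6.npy',allow_pickle=True).item()
print(proj(p,[.598,.1848,.195]),R_tool()[0].round(3))
for u in((251,115),(251,178),(334,115),(334,178)): print(atz(p,u,.112).round(4))
for u in((245,67),(245,221),(311,221),(311,67),(210,47),(213,297)): print('deck',atz(p,u,.12).round(4))
im=cv2.imread('pics/s1.png');cv2.imwrite('pics/c1.png',cv2.resize(im[285:395,90:235],None,fx=5,fy=5,interpolation=cv2.INTER_CUBIC))
E
```

```text
[281.41400467 262.04012965] [[-0.066  0.998  0.001]
 [ 0.998  0.066  0.001]
 [ 0.001  0.001 -1.   ]]
[0.5711 0.2642 0.112 ]
[0.5733 0.218  0.112 ]
[0.6316 0.2683 0.112 ]
[0.6364 0.2222 0.112 ]
deck [0.5661 0.2953 0.12  ]
deck [0.5708 0.1861 0.12  ]
deck [0.6209 0.1894 0.12  ]
deck [0.6113 0.2985 0.12  ]
deck [0.542  0.3062 0.12  ]
deck [0.5481 0.1215 0.12  ]
```

View pics/c1.png

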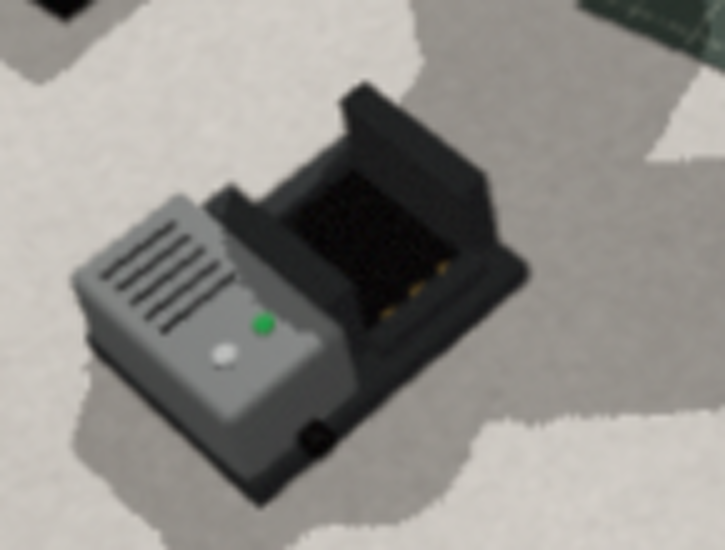

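Charger crop: the slot runs upper-left to lower-right, the brass contacts are at the lower-right end (crop 385–445, 265–315), and the housing is on the left.

```bash
python3 - <<'E'
from h import *
p=robot.grab_frame('scene')
f=lambda a,z:atz(p,(90+a[0]/5,285+a[1]/5),z)
for a,b,z in(((365,85),(487,178),.053),((230,187),(355,285),.053),((75,275),(230,420),.053),((180,195),(335,335),.053),((388,313),(443,267),.018),((260,503),(528,275),.0),((90,345),(260,503),0.0)):
    A,B=f(a,z),f(b,z);d=B-A;print(A.round(4),B.round(4),np.degrees(np.arctan2(d[1],d[0])).round(1),np.linalg.norm(d).round(4))
R,t=R_tool();print(R.round(3),t,delta([.6017,.2433,.2]))
E
```

```text
[ 0.4927 -0.3037  0.053 ] [ 0.563  -0.3095  0.053 ] -4.7 0.0705
[ 0.4864 -0.3703  0.053 ] [ 0.557  -0.3745  0.053 ] -3.4 0.0707
[ 0.4696 -0.4332  0.053 ] [ 0.5619 -0.4422  0.053 ] -5.5 0.0927
[ 0.4737 -0.3843  0.053 ] [ 0.5665 -0.3945  0.053 ] -6.3 0.0934
[ 0.5541 -0.3614  0.018 ] [ 0.5564 -0.3334  0.018 ] 85.2 0.0281
[ 0.5634 -0.4423  0.    ] [ 0.5752 -0.3083  0.    ] 84.9 0.1345
[ 0.4601 -0.4331  0.    ] [ 0.5634 -0.4423  0.    ] -5.1 0.1037
[[-0.066  0.998 -0.001]
 [ 0.998  0.066  0.001]
 [ 0.001 -0.001 -1.   ]] [0.59430915 0.18941672 0.20589831] [53.3 11.   5.9]
```

move_arm(
  dr=[
    [0, 0, 45],
    [0, 0, 90],
    [0, 0, 90],
    [0, 0, 90],
    [0, 0, 90],
    [0, 0, 90],
    [0, 0, 90],
    [0, 0, 90],
    [0, 0, 90],
    [0, 0, 90],
  ],
  delta_pos=[
    [0, 0, 0],
    [0, 0, -5],
    [10, 3, -10],
    [20, 5, -10],
    [30, 7, -10],
    [40, 11, -10],
    [53, 11, -10],
    [53, 11, -10],
    [53, 11, -10],
    [53, 11, -10],
  ],
  gripper=[-1, -0.5, 0, 0.53, 0.53, 0.53, 0.53, 0.53, 0.53, 0.53],
)

```text
time_s: 11.87
tool_pos: [0.6011, 0.2442, 0.2146]
tool_rot: [-0.0, 0.982, 0.19, -0.002]
wrist_force: [-0.3, -0.9, -0.2]
finger_gap: 0.0569
finger_force: 0.0
```

```bash
python3 - <<'E'
from h import *
R,t=R_tool();print(R.round(4),t,robot.read_state()['finger_gap'],delta([.6017,.2433,.2]),np.degrees(np.arctan2(R[1,0],R[0,0])))
E
```

```text
[[ 9.274e-01  3.740e-01 -3.100e-03]
 [ 3.740e-01 -9.274e-01 -2.000e-04]
 [-3.000e-03 -9.000e-04 -1.000e+00]] [0.60107971 0.24424071 0.21456489] 0.05690999468045738 [ 0.3  1.1 14.6] 21.962679946751166
```

move_arm(
  dr=[
    [0, 0, 18.3],
    [0, 0, 18.3],
    [0, 0, 18.3],
    [0, 0, 18.3],
    [0, 0, 18.3],
    [0, 0, 18.3],
  ],
  delta_pos=[
    [0, 1, 0],
    [0, 1, 0],
    [0, 1, 0],
    [0, 1, 0],
    [0, 1, 0],
    [0, 1, 0],
  ],
  gripper=[0.53, 0.53, 0.53, 0.53, 0.53, 0.53],
)

```text
time_s: 12.37
tool_pos: [0.602, 0.2424, 0.2156]
tool_rot: [0.0, 0.999, 0.035, -0.001]
wrist_force: [-0.1, -1.2, -0.1]
finger_gap: 0.0715
finger_force: 0.0
```

```bash
python3 - <<'E'
from h import *
p=robot.grab_frame('wrist');save(p,'w7')
R,t=R_tool();print(R.round(4),t,robot.read_state()['finger_gap'],delta([.6017,.2433,.2]),np.degrees(np.arctan2(R[1,0],R[0,0])))
E
```

```text
[[ 9.975e-01  7.000e-02 -1.100e-03]
 [ 7.000e-02 -9.975e-01 -2.000e-04]
 [-1.100e-03  1.000e-04 -1.000e+00]] [0.60214875 0.24220684 0.21578682] 0.07183213203178535 [-0.4 -1.1 15.8] 4.015451343918138
```

View pics/w7.png

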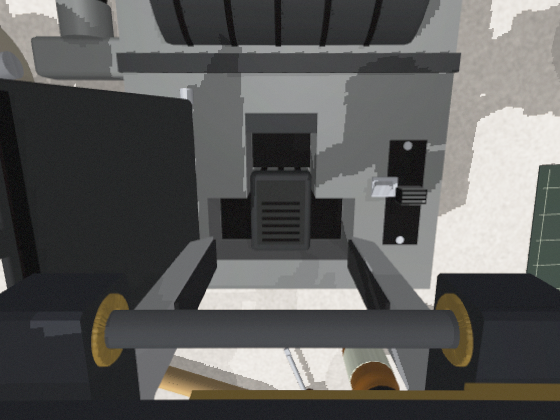

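Pack, bay and fingers are centred at col ~281–283. I descend and grip the pack's sides.

move_arm(
  dr=[
    [0, 0, 0],
    [0, 0, 0],
    [0, 0, 0],
    [0, 0, 0],
    [0, 0, 0],
    [0, 0, 0],
    [0, 0, 0],
    [0, 0, 0],
    [0, 0, 0],
    [0, 0, 0],
  ],
  delta_pos=[
    [0, -1, 30],
    [0, -1, 60],
    [0, -1, 80],
    [0, -1, 92],
    [0, -1, 102],
    [0, -1, 110],
    [0, -1, 111],
    [0, -1, 111],
    [0, -1, 111],
    [0, -1, 111],
  ],
  gripper=[0.53, 0.53, 0.53, 0.53, 0.53, 0.53, 0.53, 0.2, -0.2, -0.2],
  force=25,
)

```text
time_s: 13.25
tool_pos: [0.6032, 0.243, 0.1066]
tool_rot: [-0.0, 0.999, 0.034, 0.001]
wrist_force: [0.2, -0.5, 1.5]
finger_gap: 0.0555
finger_force: 0.0
```

move_arm(
  dr=[
    [0, 0, 0],
    [0, 0, 0],
    [0, 0, 0],
    [0, 0, 0],
  ],
  delta_pos=[
    [0, 0, 0],
    [0, 0, 0],
    [0, 0, 0],
    [0, 0, 0],
  ],
  gripper=[-0.2, -0.2, -0.2, -0.2],
)

```text
time_s: 13.58
tool_pos: [0.603, 0.2431, 0.1064]
tool_rot: [-0.0, 0.999, 0.034, 0.001]
wrist_force: [-0.1, 0.6, 3.7]
finger_gap: 0.0477
finger_force: 25.0
```

move_arm(
  dr=[
    [0, 0, 0],
    [0, 0, 0],
    [0, 0, 0],
    [0, 0, 0],
    [0, 0, 0],
    [0, 0, 0],
    [0, 0, 0],
    [0, 0, 0],
  ],
  delta_pos=[
    [0, 0, -5],
    [0, 0, -15],
    [0, 0, -30],
    [0, 0, -50],
    [0, 0, -75],
    [0, 0, -100],
    [0, 0, -110],
    [0, 0, -110],
  ],
  gripper=[-0.2, -0.2, -0.2, -0.2, -0.2, -0.2, -0.2, -0.2],
)

```text
time_s: 14.25
tool_pos: [0.6039, 0.2431, 0.2186]
tool_rot: [-0.001, 0.999, 0.034, 0.003]
wrist_force: [0.6, 0.2, -3.4]
finger_gap: 0.0481
finger_force: 25.0
```

```bash
python3 - <<'E'
from h import *
R,t=R_tool();s=robot.read_state();print(t,s['finger_gap'],s['finger_force'],s['wrist_force'],delta([.572,-.111,.215]))
E
```

```text
[0.60387001 0.24311943 0.21857891] 0.048104126808831575 24.999305605888367 [ 0.56679427  0.24843655 -3.36636816] [-56.  351.1   2.9]
```

move_arm(
  dr=[
    [0, 0, 0],
    [0, 0, 2],
    [0, 0, 4],
    [0, 0, 6],
    [0, 0, 8],
    [0, 0, 9],
    [0, 0, 9],
    [0, 0, 9],
    [0, 0, 9],
    [0, 0, 9],
  ],
  delta_pos=[
    [-2, 15, 0],
    [-6, 40, 0],
    [-12, 75, 0],
    [-18, 115, 0],
    [-25, 155, 0],
    [-32, 195, 0],
    [-38, 235, 0],
    [-45, 275, 0],
    [-51, 315, 0],
    [-54, 340, 0],
  ],
  gripper=[-0.2, -0.2, -0.2, -0.2, -0.2, -0.2, -0.2, -0.2, -0.2, -0.2],
)

```text
time_s: 15.08
tool_pos: [0.5688, -0.1047, 0.2131]
tool_rot: [0.001, 0.999, -0.046, -0.003]
wrist_force: [-0.9, -0.2, -4.2]
finger_gap: 0.0479
finger_force: 25.0
```

move_arm(
  dr=[
    [0, 0, 0],
    [0, 0, 0],
    [0, 0, 0],
    [0, 0, 0],
    [0, 0, 0],
    [0, 0, 0],
  ],
  delta_pos=[
    [0, 8, 0],
    [0, 10, 10],
    [0, 10, 35],
    [0, 10, 65],
    [0, 10, 90],
    [0, 10, 100],
  ],
  gripper=[-0.2, -0.2, -0.2, -0.2, -0.2, -0.2],
)

```text
time_s: 15.58
tool_pos: [0.5669, -0.1075, 0.1102]
tool_rot: [-0.002, 0.999, -0.044, -0.005]
wrist_force: [-0.6, 0.7, -3.1]
finger_gap: 0.0481
finger_force: 25.0
```

```bash
python3 - <<'E'
from h import *
p=robot.grab_frame('wrist');save(p,'w8')
R,t=R_tool();s=robot.read_state();print(t,s['finger_gap'],s['finger_force'],delta([.572,-.111,.0364]),np.degrees(np.arctan2(R[1,0],R[0,0])),R.round(3)[2])
for u,c in pp(p,'mat'): print(u,c,atz(p,u,0))
E
```

```text
[ 0.56684473 -0.10759509  0.10991757] 0.04762602117630653 24.999283254146576 [ 6.2  3.2 73.4] -5.016526922617234 [-0.01  -0.003 -1.   ]
[287.9 202.4] 0.84 [ 0.57364367 -0.11235217  0.        ]
```

View pics/w8.png

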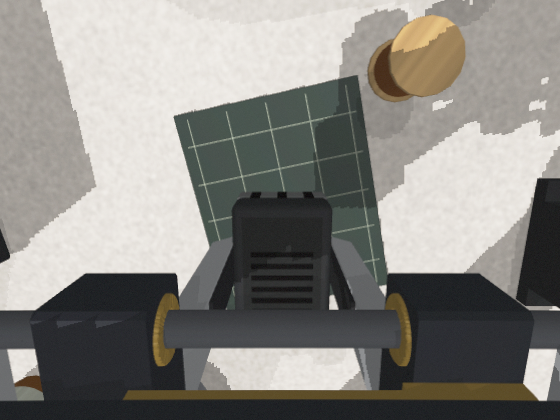

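The pack is held over the mat, contact slots up at (280,195). I lower it, release and retreat.

move_arm(
  dr=[
    [0, 0, 0],
    [0, 0, 0],
    [0, 0, 0],
    [0, 0, 0],
    [0, 0, 0],
    [0, 0, 0],
    [0, 0, 0],
    [0, 0, 0],
    [0, 0, 0],
    [0, 0, 0],
  ],
  delta_pos=[
    [2, 1, 10],
    [4, 2, 30],
    [6, 3, 48],
    [6, 3, 60],
    [6, 3, 67],
    [6, 3, 70],
    [6, 3, 72],
    [6, 3, 73],
    [6, 3, 74],
    [6, 3, 74],
  ],
  gripper=[-0.2, -0.2, -0.2, -0.2, -0.2, -0.2, -0.2, -0.2, -0.2, -0.2],
)

```text
time_s: 16.52
tool_pos: [0.577, -0.1138, 0.0421]
tool_rot: [0.0, 0.999, -0.044, 0.001]
wrist_force: [0.2, 0.2, -2.3]
finger_gap: 0.0478
finger_force: 25.0
```

move_arm(
  dr=[
    [0, 0, 0],
    [0, 0, 0],
    [0, 0, 0],
    [0, 0, 0],
  ],
  delta_pos=[
    [0, 0, 2],
    [0, 0, 4],
    [0, 0, 5],
    [0, 0, 5],
  ],
  gripper=[-0.2, -0.2, -0.2, -0.2],
)

```text
time_s: 16.85
tool_pos: [0.5763, -0.1136, 0.0362]
tool_rot: [-0.0, 0.999, -0.044, -0.0]
wrist_force: [-0.7, 0.0, -3.1]
finger_gap: 0.0475
finger_force: 25.0
```

move_arm(
  dr=[
    [0, 0, 0],
    [0, 0, 0],
    [0, 0, 0],
    [0, 0, 0],
  ],
  delta_pos=[
    [0, 0, 1],
    [0, 0, 2],
    [0, 0, 2.5],
    [0, 0, 2.5],
  ],
  gripper=[-0.2, -0.2, -0.2, -0.2],
)

```text
time_s: 17.18
tool_pos: [0.5766, -0.1137, 0.0355]
tool_rot: [0.0, 0.999, -0.044, 0.0]
wrist_force: [-2.4, 1.3, 6.5]
finger_gap: 0.0479
finger_force: 25.0
```

move_arm(
  dr=[
    [0, 0, 0],
    [0, 0, 0],
    [0, 0, 0],
    [0, 0, 0],
    [0, 0, 0],
    [0, 0, 0],
    [0, 0, 0],
    [0, 0, 0],
    [0, 0, 0],
  ],
  delta_pos=[
    [0, 0, -1.5],
    [0, 0, -1.5],
    [0, 0, -1.5],
    [0, 0, -1.5],
    [0, 0, -1.5],
    [0, 0, -30],
    [0, 0, -70],
    [0, 0, -110],
    [0, 0, -110],
  ],
  gripper=[0.1, 0.4, 0.4, 0.4, 0.4, 0.6, 0.8, 0.9, 0.9],
)

```text
time_s: 17.93
tool_pos: [0.5816, -0.1151, 0.1518]
tool_rot: [0.002, 0.999, -0.044, 0.007]
wrist_force: [1.0, -0.2, 0.9]
finger_gap: 0.0879
finger_force: 0.0
```

move_arm(
  dr=[
    [0, 0, -60],
    [0, 0, -90],
    [0, 0, -90],
    [0, 0, -90],
    [0, 0, -90],
    [0, 0, -90],
    [0, 0, -90],
    [0, 0, -90],
    [0, 0, -90],
    [0, 0, -90],
  ],
  delta_pos=[
    [0, 10, -10],
    [0, 20, -20],
    [0, 40, -40],
    [0, 40, -40],
    [0, 40, -40],
    [0, 40, -40],
    [0, 40, -40],
    [0, 40, -40],
    [0, 40, -40],
    [0, 40, -40],
  ],
  gripper=[0.9, 0.9, 0.9, 0.9, 0.9, 0.9, 0.9, 0.9, 0.9, 0.9],
)

```text
time_s: 18.77
tool_pos: [0.573, -0.1535, 0.1835]
tool_rot: [-0.0, 0.834, 0.551, -0.0]
wrist_force: [0.6, 0.1, 0.8]
finger_gap: 0.0891
finger_force: 0.0
```

move_arm(
  dr=[
    [0, 0, -18],
    [0, 0, -18],
    [0, 0, -18],
    [0, 0, -18],
    [0, 0, -18],
    [0, 0, -18],
  ],
  delta_pos=[
    [0, 0, 0],
    [0, 0, 0],
    [0, 0, 0],
    [0, 0, 0],
    [0, 0, 0],
    [0, 0, 0],
  ],
  gripper=[0.9, 0.9, 0.9, 0.9, 0.9, 0.9],
)

```text
time_s: 19.27
tool_pos: [0.573, -0.1534, 0.1838]
tool_rot: [-0.0, 0.741, 0.672, -0.0]
wrist_force: [0.0, -0.1, 0.8]
finger_gap: 0.0891
finger_force: 0.0
```

```bash
python3 - <<'E'
from h import *
p=robot.grab_frame('wrist');save(p,'w9')
R,t=R_tool();s=robot.read_state();print(t,s['finger_gap'],np.degrees(np.arctan2(R[1,0],R[0,0])),R.round(3))
for n,z in(('pack_mid',.022),('pack_contacts',.022),('charger',0),('charger_seat',.012)):
  for u,c in pp(p,n): print(n,u,c,atz(p,u,z).round(4))
np.save('w9.npy',{k:p[k] for k in p if k!='pixels'},allow_pickle=True)
E
```

```text
[ 0.57298578 -0.15347119  0.18383271] 0.08907903680202066 84.4625436503026 [[ 0.096  0.995 -0.   ]
 [ 0.995 -0.096 -0.   ]
 [-0.    -0.    -1.   ]]
pack_mid [283.2 154.8] 0.77 [ 0.5785 -0.1114  0.022 ]
pack_contacts [316.6 158.8] 0.65 [ 0.609  -0.1181  0.022 ]
charger [250.8 361.1] 0.75 [ 0.519  -0.3422  0.    ]
charger_seat [253.1 368.3] 0.88 [ 0.5225 -0.3426  0.012 ]
```

View pics/w9.png

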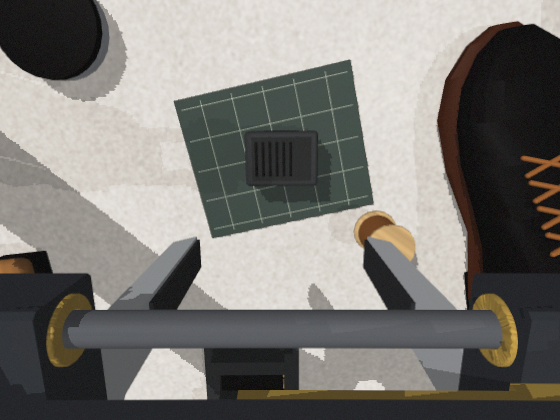

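The pack lies flat at cols 246–317, rows 130–186, with its contact end to the right. I take it by its ends.

move_arm(
  dr=[
    [0, 0, 0],
    [0, 0, 0],
    [0, 0, 0],
    [0, 0, 0],
    [0, 0, 0],
    [0, 0, 0],
    [0, 0, 0],
    [0, 0, 0],
    [0, 0, 0],
    [0, 0, 0],
  ],
  delta_pos=[
    [20, 0, 10],
    [41, 0.5, 30],
    [41, 0.5, 60],
    [41, 0.5, 90],
    [41, 0.5, 115],
    [41, 0.5, 130],
    [41, 0.5, 140],
    [41, 0.5, 147],
    [41, 0.5, 149],
    [41, 0.5, 149],
  ],
  gripper=[0.9, 0.9, 0.9, 0.9, 0.9, 0.9, 0.9, 0.9, 0.9, 0.9],
)

```text
time_s: 20.35
tool_pos: [0.5778, -0.1129, 0.0351]
tool_rot: [0.0, 0.74, 0.673, 0.0]
wrist_force: [-0.2, -1.2, 0.0]
finger_gap: 0.0893
finger_force: 0.0
```

move_arm(
  dr=[
    [0, 0, 0],
    [0, 0, 0],
    [0, 0, 0],
    [0, 0, 0],
    [0, 0, 0],
    [0, 0, 0],
    [0, 0, 0],
    [0, 0, 0],
  ],
  delta_pos=[
    [0, 0, 0],
    [0, 0, 0],
    [0, 0, 0],
    [0, 0, 0],
    [0, 0, 0],
    [0, 0, 0],
    [0, 0, 0],
    [0, 0, 0],
  ],
  gripper=[0.6, 0.2, 0.2, 0.2, 0.2, 0.2, 0.2, 0.2],
  force=25,
)

```text
time_s: 21.02
tool_pos: [0.5772, -0.1127, 0.0356]
tool_rot: [0.0, 0.74, 0.673, -0.0]
wrist_force: [-1.9, 0.5, 6.0]
finger_gap: 0.0641
finger_force: 25.0
```

move_arm(
  dr=[
    [0, 0, 0],
    [0, 0, 0],
    [0, 0, 0],
    [0, 0, 0],
    [0, 0, 0],
    [0, 0, 0],
    [0, 0, 0],
    [0, 0, 0],
    [0, 0, 0],
    [0, 0, 0],
  ],
  delta_pos=[
    [0, 0, -3],
    [0, 0, -20],
    [0, 0, -50],
    [0, 0, -85],
    [0, 0, -115],
    [-10, -1, -135],
    [-30, -2, -145],
    [-60, -4, -150],
    [-95, -6, -150],
    [-130, -9, -150],
  ],
  gripper=[0.2, 0.2, 0.2, 0.2, 0.2, 0.2, 0.2, 0.2, 0.2, 0.2],
)

```text
time_s: 21.85
tool_pos: [0.5562, -0.2421, 0.1851]
tool_rot: [0.001, 0.74, 0.673, 0.0]
wrist_force: [0.2, -0.1, -3.0]
finger_gap: 0.0635
finger_force: 25.0
```

move_arm(
  dr=[
    [0, 0, 0],
    [0, 0, 0],
    [0, 0, 0],
    [0, 0, 0],
    [0, 0, 0],
    [0, 0, 0],
    [0, 0, 0],
    [0, 0, 0],
    [0, 0, 0],
    [0, 0, 0],
  ],
  delta_pos=[
    [-35, -2, 0],
    [-70, -5, 0],
    [-105, -8, 0],
    [-140, -10, 0],
    [-175, -12, 0],
    [-205, -14, 0],
    [-215, -15, 0],
    [-215, -15, 0],
    [-215, -15, 0],
    [-215, -15, 0],
  ],
  gripper=[0.2, 0.2, 0.2, 0.2, 0.2, 0.2, 0.2, 0.2, 0.2, 0.2],
)

```text
time_s: 22.68
tool_pos: [0.5208, -0.452, 0.1845]
tool_rot: [-0.001, 0.74, 0.673, 0.001]
wrist_force: [1.1, 0.6, -3.7]
finger_gap: 0.0638
finger_force: 25.0
```

```bash
python3 - <<'E'
from h import *
p=robot.grab_frame('wrist');save(p,'w10')
R,t=R_tool();s=robot.read_state();print(t,s['finger_gap'],np.degrees(np.arctan2(R[1,0],R[0,0])),R.round(3)[2])
for n,z in(('charger',0),('charger_seat',.012),('pack_mid',t[2]-.0136),('pack_contacts',t[2]-.0136)):
  for u,c in pp(p,n): print(n,u,c,atz(p,u,z).round(4))
np.save('w10.npy',{k:p[k] for k in p if k!='pixels'},allow_pickle=True)
E
```

```text
[ 0.52105007 -0.45184088  0.18478855] 0.06409550172523895 84.61463744590351 [ 0.001 -0.    -1.   ]
charger [265.9  84. ] 0.93 [ 0.5161 -0.3437  0.    ]
charger_seat [272.3  82.2] 0.65 [ 0.5225 -0.3442  0.012 ]
pack_mid [281.3 253.5] 0.74 [ 0.5208 -0.4506  0.1712]
pack_contacts [342.5 256.8] 0.71 [ 0.5534 -0.4556  0.1712]
```

View pics/w10.png

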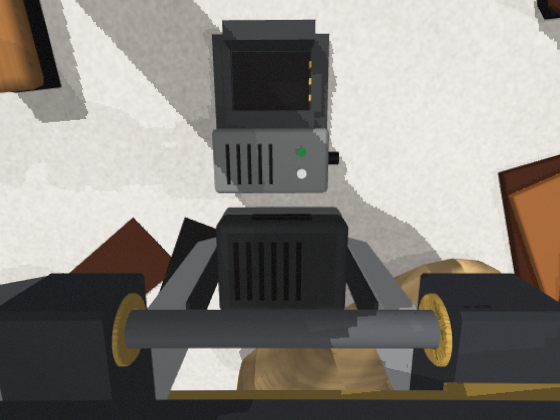

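This shows the charger slot at cols 232–312, rows 52–110, contacts on the right (310, 65–100), and the pack held with its contact end right. I refine the charger pose from the edges.

```bash
python3 - <<'E'
from h import *
p=np.load('w10.npy',allow_pickle=True).item();im=cv2.imread('pics/w10.png').astype(float).mean(2)
pr=im[:,245:300].mean(1);print('rows',[(r,round(pr[r+1]-pr[r-1])) for r in range(12,205) if abs(pr[r+1]-pr[r-1])>8])
for a,b in((22,34),(60,100),(140,180)):
  pc=im[a:b].mean(0);print('cols',a,[(c,round(pc[c+1]-pc[c-1])) for c in range(205,345) if abs(pc[c+1]-pc[c-1])>10])
th=np.radians(-5.1);c,s=np.cos(th),np.sin(th)
def ch(u,z):
  d=atz(p,u,z)[:2]-[.5205,-.3425];return (np.array([c*d[0]+s*d[1],-s*d[0]+c*d[1]])*1000).round(1)
for n,u,z in(('farcheek in',(270,38),.053),('farcheek out',(270,20),.053),('nearcheek in',(270,110),.053),('hous -40',(270,129),.053),('hous -96',(270,190),.053),('cheek x-36',(223,25),.053),('cheek +36',(315,25),.053),('contact',(310,65),.018),('contact',(310,98),.018),('hous l',(214,135),.053),('hous r',(328,135),.053),('hous r2',(328,188),.053),('hous l2',(213,188),.053)): print(n,ch(u,z))
E
```

```text
rows [(18, -20), (19, -144), (20, -135), (21, -11), (38, -9), (39, -38), (40, -29), (50, 9), (52, -13), (109, 12), (110, 22), (111, 13), (127, 12), (128, 26), (129, 21), (130, 15), (131, 13), (132, 10), (143, -11), (144, -11), (183, 9), (184, 13), (192, 47), (193, 65), (194, 22)]
cols 22 [(212, 14), (213, 12), (215, 12), (216, 10), (218, 16), (219, 30), (220, 12), (221, -94), (222, -152), (223, -54), (314, 98), (315, 148), (316, 57)]
cols 60 [(209, -12), (210, -12), (212, -22), (213, -65), (214, -69), (215, -26), (230, -10), (231, -12), (232, -12), (233, -10), (307, 11), (308, 53), (309, 47), (311, -23), (312, -11), (327, 69), (328, 92), (329, 33), (331, 12), (332, 25), (333, 24), (334, 17), (335, 22), (336, 23), (337, 12)]
cols 140 [(211, -12), (212, -48), (213, -81), (214, -49), (224, -11), (225, -43), (226, -53), (227, -26), (228, 13), (229, 52), (230, 42), (235, -14), (236, -45), (237, -46), (238, -15), (239, 30), (240, 57), (241, 30), (246, -25), (247, -52), (248, -36), (250, 46), (251, 55), (252, 15), (257, -34), (258, -57), (259, -25), (260, 12), (261, 61), (262, 54), (267, -10), (268, -49), (269, -58), (270, -19), (271, 36), (272, 65), (273, 33), (297, 17), (305, -12), (306, -12), (325, -14), (326, -11), (327, 13), (328, 26), (329, 12), (338, 48), (339, 47), (344, 11)]
farcheek in [ 1.8 25.9]
farcheek out [ 2.  38.6]
nearcheek in [  1.  -27.8]
hous -40 [  0.8 -42.9]
hous -96 [  0.1 -93.9]
cheek x-36 [-34.3  35.3]
cheek +36 [36.7 34.9]
contact [35.9 11.9]
contact [ 36.2 -15.9]
hous l [-45.7 -47.4]
hous r [ 48.8 -48. ]
hous r2 [ 49.9 -92.5]
hous l2 [-48.9 -91.9]
```

```bash
python3 - <<'E'
from h import *
p=np.load('w10.npy',allow_pickle=True).item();im=cv2.imread('pics/w10.png').astype(float).mean(2)
pr=im[:,262:300].mean(1);print('rows',[(r,round(pr[r+1]-pr[r-1])) for r in range(196,300) if abs(pr[r+1]-pr[r-1])>4])
pc=im[250:290].mean(0);print('cols',[(c,round(pc[c+1]-pc[c-1])) for c in range(205,360) if abs(pc[c+1]-pc[c-1])>5])
T=np.array([.521,-.4519]);th=np.radians(-5.4);c,s=np.cos(th),np.sin(th)
for u,z in(((281,208),.152),((281,208),.190),((281,220),.190),((281,225),.19),((281,300),.19),((219,270),.19),((346,270),.19),((235,270),.19),((301,270),.19)):
  d=atz(p,u,z)[:2]-T;print(u,z,(1000*np.array([c*d[0]+s*d[1],-s*d[0]+c*d[1]])).round(1))
print(delta([.5215,-.343,.13]))
E
```

```text
rows [(205, -24), (206, -69), (207, -69), (208, -24), (212, -10), (213, -38), (214, -38), (215, -6), (217, -6), (219, 11), (220, 11), (221, 4), (233, -6), (242, -7), (299, 5)]
cols [(205, -7), (206, -6), (207, -6), (208, -7), (209, -8), (210, -7), (211, -6), (212, -7), (213, -6), (215, 17), (216, 27), (217, 9), (218, -21), (219, -16), (228, -5), (233, -13), (234, -13), (238, 11), (239, 14), (240, 6), (245, -8), (246, -16), (247, -9), (250, 5), (251, 14), (252, 10), (258, -14), (259, -13), (263, 14), (264, 16), (270, -11), (271, -17), (272, -6), (275, 9), (276, 15), (277, 7), (282, -6), (283, -15), (284, -11), (288, 15), (289, 13), (295, -14), (296, -15), (300, 13), (301, 17), (345, 11), (347, -9), (348, -10), (351, 8), (352, 7), (355, 7), (356, 7), (357, 7), (358, 6), (359, 5)]
(281, 208) 0.152 [-0.5 21.9]
(281, 208) 0.19 [-0.4 30.7]
(281, 220) 0.19 [-0.4 25. ]
(281, 225) 0.19 [-0.4 22.5]
(281, 300) 0.19 [ -0.5 -16.1]
(219, 270) 0.19 [-30.5  -0.1]
(346, 270) 0.19 [31.1 -0.2]
(235, 270) 0.19 [-22.7  -0.1]
(301, 270) 0.19 [ 9.3 -0.2]
[109.1  -9.9  55.4]
```

move_arm(
  dr=[
    [0, 0, 0],
    [0, 0, 0],
    [0, 0, 0],
    [0, 0, 0],
    [0, 0, 0],
    [0, 0, 0],
    [0, 0, 0],
    [0, 0, 0],
    [0, 0, 0],
  ],
  delta_pos=[
    [15, -2, 0],
    [45, -4, 5],
    [80, -7, 20],
    [100, -10, 40],
    [108.5, -10, 55],
    [108.5, -10, 70],
    [108.5, -10, 80],
    [108.5, -10, 85],
    [108.5, -10, 85],
  ],
  gripper=[0.2, 0.2, 0.2, 0.2, 0.2, 0.2, 0.2, 0.2, 0.2],
)

```text
time_s: 23.68
tool_pos: [0.5207, -0.3447, 0.0991]
tool_rot: [-0.001, 0.74, 0.673, -0.0]
wrist_force: [0.5, -0.2, -2.4]
finger_gap: 0.0641
finger_force: 25.0
```

```bash
python3 - <<'E'
from h import *
R,t=R_tool();s=robot.read_state();print(t,s['finger_gap'],s['wrist_force'],delta([.5212,-.3434,.0446]))
for n in('scene','side'):
  p=robot.grab_frame(n)
  for k in('pack_mid','charger_seat'):
    for u,c in pp(p,k): print(n,k,u,c,atz(p,u,t[2]-.0136 if k=='pack_mid' else .012).round(4))
E
```

```text
[ 0.52067699 -0.3446502   0.09907036] 0.0641262361685697 [ 0.48192384 -0.22462056 -2.41257089] [ 1.3  0.5 54.5]
scene pack_mid [156.1 311.5] 0.86 [ 0.5217 -0.3446  0.0855]
scene charger_seat [160.8 334.3] 0.58 [ 0.5177 -0.344   0.012 ]
side pack_mid [334.5 169.7] 0.51 [ 0.5262 -0.3533  0.0855]
side charger_seat [248.8 175. ] 0.43 [ 0.8473 -0.2662  0.012 ]
```

move_arm(
  dr=[
    [0, 0, 0],
    [0, 0, 0],
    [0, 0, 0],
    [0, 0, 0],
    [0, 0, 0],
    [0, 0, 0],
  ],
  delta_pos=[
    [0.8, 0.5, 5],
    [0.8, 0.5, 10],
    [0.8, 0.5, 14],
    [0.8, 0.5, 18],
    [0.8, 0.5, 22],
    [0.8, 0.5, 22],
  ],
  gripper=[0.2, 0.2, 0.2, 0.2, 0.2, 0.2],
)

```text
time_s: 24.48
tool_pos: [0.521, -0.3437, 0.0767]
tool_rot: [-0.001, 0.74, 0.673, -0.0]
wrist_force: [0.2, 0.4, -2.6]
finger_gap: 0.064
finger_force: 25.0
```

The pack is between the cheeks with no contact force, so I keep lowering.

move_arm(
  dr=[
    [0, 0, 0],
    [0, 0, 0],
    [0, 0, 0],
    [0, 0, 0],
    [0, 0, 0],
    [0, 0, 0],
    [0, 0, 0],
    [0, 0, 0],
    [0, 0, 0],
  ],
  delta_pos=[
    [0, 0, 4],
    [0, 0, 8],
    [0, 0, 12],
    [0, 0, 16],
    [0, 0, 20],
    [0, 0, 24],
    [0, 0, 27],
    [0, 0, 30],
    [0, 0, 30],
  ],
  gripper=[0.2, 0.2, 0.2, 0.2, 0.2, 0.2, 0.2, 0.2, 0.2],
)

```text
time_s: 25.23
tool_pos: [0.5212, -0.3439, 0.0472]
tool_rot: [-0.001, 0.74, 0.673, -0.0]
wrist_force: [-0.1, 0.6, -2.6]
finger_gap: 0.0637
finger_force: 25.0
```

move_arm(
  dr=[
    [0, 0, 0],
    [0, 0, 0],
    [0, 0, 0],
    [0, 0, 0],
  ],
  delta_pos=[
    [0, 0, 1.5],
    [0, 0, 3],
    [0, 0, 4.5],
    [0, 0, 4.5],
  ],
  gripper=[0.2, 0.2, 0.2, 0.2],
)

```text
time_s: 25.57
tool_pos: [0.5218, -0.3443, 0.0446]
tool_rot: [0.0, 0.74, 0.673, -0.0]
wrist_force: [-1.8, 0.8, 3.1]
finger_gap: 0.0636
finger_force: 25.0
```

Seated at the expected height of 0.0446 with contact. Release and retreat.

move_arm(
  dr=[
    [0, 0, 0],
    [0, 0, 0],
    [0, 0, 0],
    [0, 0, 0],
    [0, 0, 0],
    [0, 0, 0],
    [0, 0, 0],
    [0, 0, 0],
    [0, 0, 0],
  ],
  delta_pos=[
    [0, 0, 0],
    [0, 0, -1],
    [0, 0, -1],
    [0, 0, -1],
    [0, 0, -1],
    [0, 0, -25],
    [0, 0, -60],
    [-40, 0, -100],
    [-80, 0, -130],
  ],
  gripper=[0.5, 0.7, 0.75, 0.75, 0.75, 0.75, 0.75, 0.75, 0.75],
)

```text
time_s: 26.32
tool_pos: [0.5162, -0.4048, 0.1613]
tool_rot: [0.0, 0.739, 0.674, 0.0]
wrist_force: [1.3, -0.1, 0.1]
finger_gap: 0.0824
finger_force: 0.0
```

move_arm(
  dr=[
    [0, 0, 0],
    [0, 0, 0],
    [0, 0, 0],
    [0, 0, 0],
  ],
  delta_pos=[
    [-30, 0, -5],
    [-30, 0, -5],
    [-30, 0, -5],
    [-30, 0, -5],
  ],
  gripper=[0.75, 0.75, 0.75, 0.75],
)

```text
time_s: 26.65
tool_pos: [0.5123, -0.4347, 0.163]
tool_rot: [-0.001, 0.74, 0.672, 0.0]
wrist_force: [-0.1, 0.2, -0.3]
finger_gap: 0.0823
finger_force: 0.0
```

```bash
python3 - <<'E'
from h import *
R,t=R_tool();print(t,robot.read_state()['wrist_force'],robot.read_state()['finger_force'])
p=robot.grab_frame('wrist');save(p,'w11');s=robot.grab_frame('scene');save(s,'s2')
for n,q in(('wrist',p),('scene',s)):
  for k,z in(('pack_mid',.031),('pack_contacts',.031),('charger',0.),('charger_seat',.012),('cover_edge',.239)):
    for u,c in pp(q,k): print(n,k,u,c,atz(q,u,z).round(4))
E
```

```text
[ 0.51229912 -0.43472555  0.16301903] [-0.10013458  0.17554326 -0.27884819] 0.0
wrist pack_mid [283.2  98. ] 0.58 [ 0.5221 -0.3447  0.031 ]
wrist pack_contacts [322.6  96.8] 0.69 [ 0.5539 -0.3469  0.031 ]
scene pack_mid [163.1 329.6] 0.62 [ 0.5258 -0.3419  0.031 ]
scene pack_contacts [171.  339.2] 0.6 [ 0.5539 -0.3492  0.031 ]
scene charger [165.6 338.9] 0.63 [ 0.5255 -0.3411  0.    ]
scene charger_seat [161.  335.2] 0.55 [ 0.5196 -0.3453  0.012 ]
scene cover_edge [355.  182.3] 0.6 [0.7166 0.0298 0.239 ]
```

```bash
python3 -c "
from cell import robot
print(robot.close_job())"
```

```text
the job is handed in; nothing more can be done
None
```

The battery pack is in the charger, fully down, contact end to the contact block, and released, and the job is handed in at about 27 s; no verdict was returned. The cover was seen open after the latch was slid, but I did not check it again at the end, nor the other things on the bench.

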